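# Peel the top tray off the stuck stack of seal-stone trays and present it

### The arm

A 7-joint arm with a two-finger parallel gripper is mounted at the origin on the work surface. World frame = base frame: x ahead of the robot, y to its left, z up, the work surface at z = 0. Lengths are in mm, angles in degrees, forces in N, time in s.
With the tool pointing down it reaches from about 425 to 875 mm from the base axis. Payload 8.4 kg.
Tool frame: the origin (TCP) lies between the finger pads; the fingertips stand r.tcp_to_tips ahead of it and the grasp point (between the pads) lies 8 mm behind it (r.tcp_to_tips is the distance from the TCP to the fingertips, in mm); z points along the fingers, y is the line along which they close (so a half turn about z gives the same grasp; the last joint's range is limited). The gripper opens to 87 mm and grips with 3 to 60 N. Pads are 19 mm wide; open, the fingers measure 117 mm over their backs; the gripper's body (75 mm by 190 mm) begins 51 mm behind the grasp point.
Start: joints at [-72.834, 19.091, 2.286, 83.961, -0.768, 76.965, -3.352], TCP at [252.402, 598.964, 233.546] pointing down, gripper open.
Joint ranges: [-147.57, 147.57], [-21.85, 119.76], [-74.77, 79.35], [14.55, 137.4], [-85.83, 265.84], [4.83, 119.75], [-152.11, 152.11]. Speed limits (degrees/s): [127.2, 127.2, 159.86, 159.86, 180, 180, 180].

### API

Orientations are given as a 3x3 rotation matrix whose columns are the frame's x, y, z axes.
In Python, from rig import r, cams gives the robot as it stands.
- The arm moves only by the tool jog_arm, never from a script. Its arguments are lists of equal length, an entry for each row: "delta_pos": the shift along the world's x, y, z scaled (see below), a list of three; "twist": the turn, a rotation vector about the world's x, y, z scaled (see below), a list of three. In form: {"delta_pos": [[dx, dy, dz], ...], "twist": [[wx, wy, wz], ...]}. A call has 1 to 10 rows; each row shifts and turns the commanded pose from where the row before left it; what a row does not reach is not made up. The controller multiplies each number of a shift by 0.05 m and each number of a turn by pi/2 rad. A row lasts 1/8 s, in which the tool goes at most 62.5 mm and 10.7 degrees, less where a joint would pass 70% of its speed; a pose out of reach is approached as far as the arm can. A call with a number of a shift or a turn outside -1 to 1 is refused whole. A call with a gripper value outside its range is refused whole. "fingers" is the opening, from -1 (shut) to 1 (fully open), set as the call begins (left out, the last holds). The fingers move at their own pace and stop on an object; "newtons" is the grip in N (left out, the last holds). Time passes only in rows, so rows that do not move let the fingers close. It gives the time, the measured TCP pose, the force, the opening and the grip force at its end, in the units of the state.
- r.sense(): the state, without advancing time (a new reading comes with each control period).
- cams.capture(name): name is "side" or "top" or "wrist"; returns (picture, depth): 400x640x3 uint8, blue, green, red; 400x640 float32, mm along the optical axis (not along the pixel's ray), 0 where there is no reading.
- cams.camera_model(name): a dict with "camera_matrix" (3x3 intrinsics, pixels), "camera_from_world" (4x4, takes a point from world to camera coordinates). Camera axes: x right, y up, looking along -z (the intrinsics and any distortion apply to the point x, -y, -z); pixel columns grow to the right and rows downward; lengths in mm; the calibration is good to about 2 mm. A picture is of the moment at which its call begins: read the wrist's pose just before it. camera_model takes no time and is no camera call; for the wrist camera it gives the pose at the moment of the call.
- r.hand_in(): hands the job in; it is judged then, once.
The state is a dict: "time_s": time; "joint_positions": joint angles; "qvel": joint speeds; "effort": joint torques, N m; "ee_pos": TCP position; "orientation": TCP orientation; "contact_force": force on the tool from outside, world axes, zero at the start; "ft_torque": the same for the moment, N m; "width": opening from 0.0 (shut) to 1.0 (fully open); "finger_force": force on a finger pad.
Only numpy, scipy, OpenCV 4.12 (cv2) and the standard library are available. Lean on these libraries where they do the work, as an engineer would, in place of code of your own. Each camera call takes 0.05 s, during which the arm holds its last target. There are 200 camera calls.

### The job

Free the stuck pile of trays: pull the red hold-down plug straight up out of its sprung socket and set it down gently in the dark wooden dish. Then take the blue top tray by its orange corner tab and peel it off by lifting that corner first while the opposite corner is still down, leaving the white trays under it in place in the stand. Finish while still holding the blue tray by its tab, level and still over the middle of the green mat, about 15 cm above the bench, and leave the stones, jar and tools alone.

Things in the scene. Friction and masses are not known exactly. Their poses are not given: they have to be found in the camera images.
- stand: wooden board 190 x 175 x 10 mm, fixed, low fences hold the tray stack; aluminium socket post 36 x 36 mm, 62 mm high, axis at (0, 82) mm. Origin on the bench under the centre of the stack; x along the trays' long side, y towards the post, z up
- socket_mouth (a point): centre of the square socket's mouth on top of the post, 62 mm above the bench; hole 15 mm wide, 34 mm deep; two sprung balls in it snap into a groove of the shank, so the plug takes about 5 to 7 N straight up over its first 5 mm
- plug: red hold-down plug, 60 g: flange 56 mm across, 6 mm thick, lying on the post and reaching 6 mm over the blue tray's rim, 2 mm above it; grip bar above, square brass shank 13 mm wide, 30 mm long below. Origin: centre of the flange's underside; z up the plug; x, y as the stand's while plugged in
- plug_grip (a point): middle of the plug's red upright grip bar, 30 mm (plug x) x 14 mm (plug y) x 28 mm high; the point is 21 mm above the flange's underside, 15 mm above its top
- plug_tip (a point): lower end of the shank, 30 mm below the flange's underside
- stack: pile of white and grey nested trays under the blue one, 160 x 120 x 45 mm, about 700 g, loose in the stand's fences. Origin: centre of its underside, 10 mm above the bench; axes as the stand's. The blue tray sticks to it at all 4 corners: each resists with about 1 N until it has risen about 6 mm, then is free; jerking or dragging it brings the pile along
- stack_far (a point): top of the white pile's rim at the corner diagonally across from the tab, (+78, +58, +45) mm in the pile's frame
- tray: blue formed tray on top of the pile, 160 (x) x 120 (y) mm, 15 mm deep, about 80 g. Its 5 mm thick flange lies on the pile's rim (flange underside 55 mm above the bench), its body sinks 10 mm into the pile with 4 mm play. Origin: centre of its underside; axes as the stand's
- tray_tab (a point): middle of the orange upright tab at the tray's (-x, -y) corner: 26 mm long along the tray's diagonal direction (1, 1), 10 mm thick across it, 24 mm high; the point is 12 mm above its foot (the flange's top), 27 mm above the tray's underside, at (-84, -64) mm from the tray's centre
- tray_far (a point): underside of the tray's flange at the corner diagonally across from the tab, at (78, 58, 10) mm in the tray's frame: the corner about which the tray tilts when it is peeled
- tray_mid (a point): centre of the tray at the level of the flange's underside, 10 mm above the tray's underside
- dish: dark wooden open dish for the plug, 150 (x) x 130 (y) mm outside, walls 5 mm thick and 22 mm high, floor 5 mm thick, fixed; origin at the centre of its underside on the bench
- mat: green mat 180 x 150 mm, 4 mm thick, fixed; origin at the centre of its underside on the bench
- mat_stone: small marble blank lying on the mat, 50 x 24 x 24 mm; leave alone; origin at the centre of its underside
- seal_stone: brown upright seal stone, 28 x 28 x 65 mm; leave alone; origin at the centre of its underside
- grey_stone: grey upright stone, 24 x 24 x 55 mm; leave alone; origin at the centre of its underside
- paste_jar: white paste jar with blue lid, 68 mm across, 45 mm high; leave alone; origin at the centre of its underside
- graver: hand graver like a screwdriver lying on the bench, 170 mm long; leave alone; origin about its middle, on the bench
- bristle_brush: brush lying on the bench, 180 mm long; leave alone; origin about its middle, on the bench

How it is judged:
By the outcome, as a careful person would: the job done as asked, in the order asked, and still so for the second after the job is handed in, while the arm keeps its last pose, push and grip.
It also fails if it takes over 66 s, if anything falls off the work surface, if the arm or the gripper's body presses on something with over 40 N, if the wrist force passes 120 N, or if a joint passes its speed limit or range.

## Working session

There is one attempt and no reset: what is moved stays moved. The work goes in short steps, Python scripts to look and compute and a tool call to move; the robot and the scene stay as the last step left them, time stands still between calls to the robot, and variables do not carry over. Pictures are saved under pics/ and viewed, at most 13 in all, crops included, and the job is handed in when it is done.

Besides the shell and the picture viewer there is one more tool, called after ">>>" in YAML: its name, and indented under it one key for each argument. jog_arm: Moves the arm, as the interface text tells. Shifts and turns lie within -1 to 1; 1 stands for 0.05 m of shift or pi/2 rad of turn. Its arguments: {"type":"object","properties":{"delta_pos":{"type":"array","items":{"type":"array","items":{"type":"number"}}},"twist":{"type":"array","items":{"type":"array","items":{"type":"number"}}},"fingers":{"type":"number"},"newtons":{"type":"number"}},"required":["delta_pos","twist"]}

```bash
ls; mkdir -p pics; cat > h.py <<'E'
import numpy as np, cv2
from rig import r, cams
def cap(n, save=None):
    m=cams.camera_model(n); p,d=cams.capture(n)
    np.savez(f'{save or n}.npz',p=p,d=d,K=m['camera_matrix'],T=m['camera_from_world'])
    if save: cv2.imwrite(f'pics/{save}.png',p)
    return p,d,np.array(m['camera_matrix']),np.array(m['camera_from_world']),m
def cloud(d,K,T):
    v,u=np.mgrid[:d.shape[0],:d.shape[1]]
    c=np.stack([(u-K[0,2])/K[0,0]*d,-(v-K[1,2])/K[1,1]*d,-d],-1)
    Ti=np.linalg.inv(T)
    return c@Ti[:3,:3].T+Ti[:3,3]
E
python3 - <<'E'
from h import *
for n in ('top','side'):
    p,d,K,T,m=cap(n,n+'0')
    print(n,m.keys(),K.tolist(),np.linalg.inv(T).round(3).tolist())
s=r.sense(); print(s, r.tcp_to_tips)
E
```

```text
pics
top dict_keys(['camera_matrix', 'camera_from_world']) [[397.8194459735137, 0.0, 327.85022580858356], [0.0, 397.8194459735137, 195.56320839006963], [0.0, 0.0, 1.0]] [[-0.003, 0.989, -0.147, 428.121], [-1.0, -0.007, -0.022, -8.233], [-0.023, 0.147, 0.989, 1271.325], [0.0, 0.0, 0.0, 1.0]]
side dict_keys(['camera_matrix', 'camera_from_world']) [[508.49727993314593, 0.0, 311.25333307949927], [0.0, 508.49727993314593, 198.61706142337792], [0.0, 0.0, 1.0]] [[0.825, 0.32, -0.465, 1.206], [-0.564, 0.453, -0.69, -874.3], [-0.01, 0.832, 0.555, 765.235], [0.0, 0.0, 0.0, 1.0]]
{'time_s': 0.1, 'joint_positions': array([-72.83763475,  19.12968361,   2.28237367,  84.00591195,
        -0.76541114,  76.96619902,  -3.35167666]), 'qvel': array([ 0.03465703, -0.09048525,  0.0487426 , -0.11831801, -0.01763002,
       -0.05548491,  0.0635162 ]), 'effort': array([ 3.79219520e-03, -6.57810259e+01,  1.33970451e+00, -4.04706895e+01,
       -5.95656177e-02,  4.09663143e-02,  1.05660970e-04]), 'ee_pos': array([252.22122389, 598.62070394, 232.72610903]), 'orientation': array([[-9.21563544e-01,  3.88227276e-01, -4.65668226e-04],
       [ 3.88227533e-01,  9.21562431e-01, -1.43820556e-03],
       [-1.29208286e-04, -1.50618304e-03, -9.99998857e-01]]), 'contact_force': array([0.43679817, 0.29240205, 0.65900552]), 'ft_torque': array([-0.0077075 , -0.01972893, -0.00107438]), 'finger_force': 0.0, 'width': 1.000878486564169} 11.0
```

View pics/top0.png

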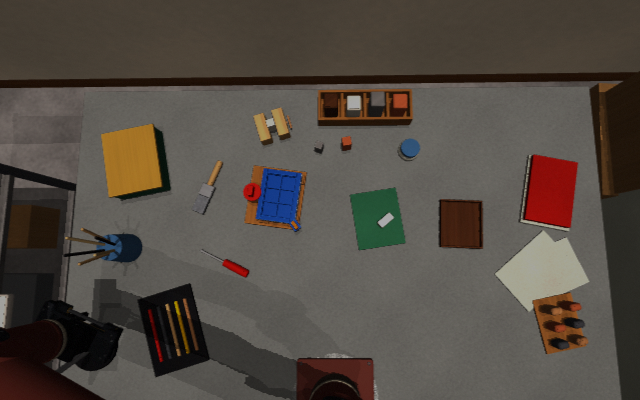

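View pics/side0.png

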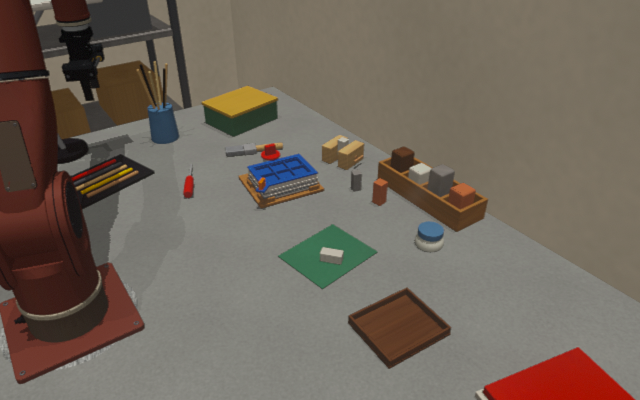

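The top view shows the plug at about (252,191), the blue tray at (279,195), its tab at (295,226), the mat at (378,219) with its stone at (386,220), and the dish at (461,224). The side view agrees with this layout. Next I measure these points.

```bash
cat > meas.py <<'E'
from h import *
f={}
for n in ('top0','side0'):
    z=np.load(n+'.npz'); P=cloud(z['d'],z['K'],z['T']); hsv=cv2.cvtColor(z['p'],cv2.COLOR_BGR2HSV)
    H,S,V=[hsv[...,i].astype(int) for i in range(3)]
    if n=='top0': roi=dict(plug=(235,175,268,205),tray=(235,160,315,235),tab=(285,215,305,236),mat=(345,180,412,256),dish=(430,190,492,258),stone=(372,208,400,232))
    else: roi=dict(plug=(255,140,285,165),tray=(240,145,325,200),tab=(255,172,272,210),mat=(270,220,385,290),dish=(340,285,455,365),stone=(315,243,348,268))
    for k,(a,b,c,e) in roi.items():
        M=np.zeros(H.shape,bool); M[b:e,a:c]=1
        M&=z['d']>0
        M&={'plug':((H<6)|(H>174))&(S>150)&(V>60),'tray':(H>100)&(H<130)&(S>130),'tab':(H>5)&(H<16)&(S>170)&(V>100),'mat':(H>55)&(H<90)&(S>80),'dish':(P[...,2]>14)&(P[...,2]<32),'stone':(S<60)&(V>110)}[k]
        Q=P[M]
        if len(Q)<4: print(n,k,len(Q)); continue
        lo,hi=np.percentile(Q[:,2],[3,97])
        rc=cv2.minAreaRect(Q[:,:2].astype(np.float32))
        print(n,k,len(Q),'med',np.median(Q,0).round(1),'z',lo.round(1),hi.round(1),'rect',np.round(rc[0],1),np.round(rc[1],1),round(rc[2],1))
        if k=='plug':
            for t in ((62,72),(80,110)):
                q=Q[(Q[:,2]>t[0])&(Q[:,2]<t[1])]
                if len(q)>3: print('   ',t,len(q),q.mean(0).round(1),(np.array([q.min(0),q.max(0)]).mean(0)).round(1),np.ptp(q,0).round(1))
        if k=='tray':
            q=Q[(Q[:,2]>57)&(Q[:,2]<66)]; rc=cv2.minAreaRect(q[:,:2].astype(np.float32)); print('    rim',len(q),np.round(rc[0],1),np.round(rc[1],1),rc[2], np.median(q[:,2]))
E
python3 meas.py
```

```text
top0 plug 243 med [619.1 249.4  68.6] z 63.7 98.3 rect [620.7 253.2] [53.  53.7] 24.1
    (62, 72) 178 [619.4 251.4  67.5] [621.1 253.2  67.3] [53.4 53.7  9.2]
    (80, 110) 53 [620.9 252.7  94.9] [621.1 253.2  91.3] [30.4 15.2 17.3]
top0 tray 1956 med [608.5 170.9  52.4] z 44.8 63.2 rect [598.7 162.9] [140.6 178.4] 81.8
    rim 706 [599.  163.9] [138.2 177.8] 81.67932891845703 59.95143274158215
top0 tab 55 med [519.2 123.   19. ] z 6.0 86.4 rect [531.6 132.1] [46.5 46. ] 85.9
top0 mat 2453 med [ 543.1 -133.4    3.4] z -1.7 8.2 rect [ 543.  -137.8] [178.9 149.6] 8.7
top0 dish 336 med [ 518.1 -402.7   19.8] z 14.6 25.4 rect [ 524.  -396.8] [131.8 150.2] 87.4
top0 stone 119 med [ 534.8 -159.6   27.1] z 4.9 31.9 rect [ 537.2 -162.1] [24. 54.] 39.7
side0 plug 213 med [614.6 245.2  70.8] z 64.5 97.0 rect [649.  304.1] [181.7  51.5] 60.8
    (62, 72) 112 [615.  242.9  68.3] [619.7 247.9  67.3] [52.8 53.9  9.2]
    (80, 110) 73 [617.2 247.2  90. ] [618.5 246.7  89.9] [29.7 24.4 18.5]
side0 tray 1283 med [613.1 174.2  56.3] z 47.8 62.4 rect [597.1 161.4] [147.5 179.4] 80.8
    rim 611 [596.4 162. ] [145.3 180.2] 81.97241973876953 60.05833736523766
side0 tab 39 med [510.5 111.8  75.8] z 66.0 86.3 rect [513.4 114.8] [20.6  9.8] 34.2
side0 mat 2794 med [ 528.2 -140.8    4.3] z 1.5 7.1 rect [ 540.7 -139.1] [180.1 150.7] 8.1
side0 dish 1037 med [ 516.4 -409.    20.3] z 14.4 23.9 rect [ 522.2 -399.3] [133.6 153. ] 87.1
side0 stone 191 med [ 533.9 -161.1   27.6] z 5.7 30.4 rect [ 543.4 -148.4] [57.4 58.4] 42.2
```

>>> jog_arm:
  delta_pos:
    - [0.64, -0.78, 0.05]
    - [0.64, -0.78, 0.05]
    - [0.64, -0.78, 0.05]
    - [0.64, -0.78, 0.05]
    - [0.64, -0.78, 0.05]
    - [0.64, -0.78, 0.05]
    - [0.64, -0.78, 0.05]
    - [0.64, -0.78, 0.05]
    - [0.64, -0.78, 0.05]
    - [0.6, -0.76, 0.05]
  twist:
    - [0, 0, 0.0163]
    - [0, 0, 0.0163]
    - [0, 0, 0.0163]
    - [0, 0, 0.0163]
    - [0, 0, 0.0163]
    - [0, 0, 0.0163]
    - [0, 0, 0.0163]
    - [0, 0, 0.0163]
    - [0, 0, 0.0163]
    - [0, 0, 0.0163]
  fingers: 0.0

```text
time_s: 1.35
ee_pos: [571.2, 208.5, 258.4]
orientation: [[-0.99, 0.142, -0.0], [0.142, 0.99, -0.0], [0.0, -0.0, -1.0]]
contact_force: [1.1, 0.1, 0.8]
width: 0.501
finger_force: 0.0
```

>>> jog_arm:
  delta_pos:
    - [0, 0, 0]
    - [0, 0, 0]
    - [0, 0, 0]
  twist:
    - [0, 0, 0]
    - [0, 0, 0]
    - [0, 0, 0]

```text
time_s: 1.72
ee_pos: [569.6, 211.4, 258.3]
orientation: [[-0.99, 0.14, -0.001], [0.14, 0.99, 0.0], [0.001, 0.0, -1.0]]
contact_force: [-0.5, 0.3, 0.3]
width: 0.502
finger_force: 0.0
```

```bash
python3 - <<'E'
from h import *
s=r.sense(); print(s['ee_pos'].round(1),s['joint_positions'].round(1),s['orientation'].round(4).tolist())
p,d,K,T,m=cap('wrist','w1'); print(K.tolist(),np.linalg.inv(T).round(3).tolist())
E
```

```text
[569.6 211.4 258.3] [-39.3  13.6  17.8  88.9  -4.3  78.2  60.9] [[-0.9901, 0.1403, -0.0007], [0.1403, 0.9901, 0.0003], [0.0008, 0.0002, -1.0]]
[[311.0455220149362, 0.0, 317.99804857441455], [0.0, 311.0455220149362, 197.39724249093078], [0.0, 0.0, 1.0]] [[0.141, -0.954, -0.265, 495.894], [0.99, 0.136, 0.037, 221.267], [0.0, -0.268, 0.964, 409.499], [0.0, 0.0, 0.0, 1.0]]
```

View pics/w1.png

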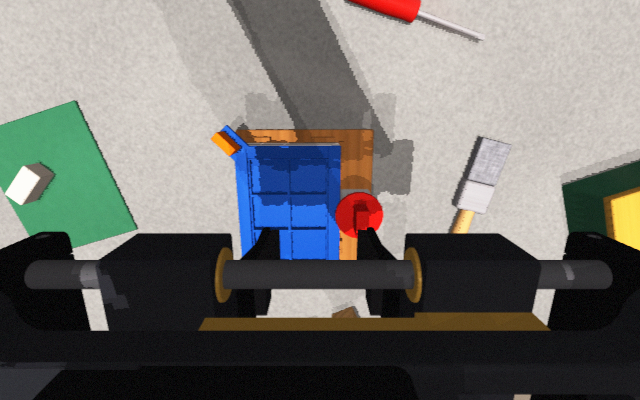

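The wrist view shows the plug at (359,215), with its grip bar at about (361,215), and the orange tab at (226,142). The stand's near edge is at row 130. I measure both from this view.

```bash
cat > mw.py <<'E'
from h import *
import sys
z=np.load(sys.argv[1]+'.npz'); P=cloud(z['d'],z['K'],z['T']); hsv=cv2.cvtColor(z['p'],cv2.COLOR_BGR2HSV)
H,S,V=[hsv[...,i].astype(int) for i in range(3)]
box=lambda a,b,c,e:(lambda M:(M.__setitem__((slice(b,e),slice(a,c)),True),M)[1])(np.zeros(H.shape,bool))
def rep(n,Q):
    rc=cv2.minAreaRect(Q[:,:2].astype(np.float32)); print(n,len(Q),'mean',Q.mean(0).round(1),'mid',((Q.min(0)+Q.max(0))/2).round(1),'rect',np.round(rc[0],1),np.round(rc[1],1),round(rc[2],1))
red=((H<6)|(H>174))&(S>150)&(V>50)&box(325,180,395,245)
rep('flange',P[red&(abs(P[...,2]-68)<4)]); rep('bar top',P[red&(abs(P[...,2]-96)<4)])
tab=(H>7)&(H<20)&(S>170)&(V>80)&box(205,120,250,160)
rep('tab',P[tab]); rep('tab top',P[tab&(P[...,2]>82)])
print('tab z',np.percentile(P[tab][:,2],[2,50,98]).round(1))
bl=(H>100)&(H<130)&(S>130)&box(200,120,355,258)&(abs(P[...,2]-60)<3)
c,s=np.cos(np.radians(-8.2)),np.sin(np.radians(-8.2)); R=np.array([[c,s],[-s,c]])
Q=P[bl][:,:2]@R.T; print('rim stand-frame y',np.percentile(Q[:,1],[1,2,50,98,99]).round(1),'x',np.percentile(Q[:,0],[1,2,98]).round(1))
E
python3 mw.py w1
```

```text
flange 1160 mean [613.  250.8  68.1] mid [617.4 251.7  68.1] rect [616.2 251.4] [51.9 54. ] 14.7
bar top 280 mean [613.5 251.1  95.9] mid [616.7 251.2  95.1] rect [617.3 251.3] [14.1 28.7] 82.2
tab 462 mean [513.1 121.6  63.2] mid [514.5 120.6  46.7] rect [511.2 123.1] [25.3 20. ] 38.7
tab top 224 mean [514.3 118.9  83.9] mid [514.8 118.7  83.9] rect [514.4 119. ] [25.1  9.5] 38.7
tab z [ 8.9 80.5 85.1]
rim stand-frame y [191.6 195.1 254.4 313.5 314.2] x [480.7 486.2 625.8]
```

>>> jog_arm:
  delta_pos:
    - [0.239, 0.2, -0.5]
    - [0.239, 0.2, -0.5]
    - [0.239, 0.2, -0.5]
    - [0.239, 0.2, -0.5]
    - [0, 0, -0.5]
    - [0, 0, -0.4]
    - [0, 0, 0]
    - [0, 0, 0]
    - [0, 0, 0]
  twist:
    - [0, 0, 0]
    - [0, 0, 0]
    - [0, 0, 0]
    - [0, 0, 0]
    - [0, 0, 0]
    - [0, 0, 0]
    - [0, 0, 0]
    - [0, 0, 0]
    - [0, 0, 0]

```text
time_s: 2.9
ee_pos: [618.8, 250.2, 114.9]
orientation: [[-0.99, 0.142, 0.002], [0.142, 0.99, 0.001], [-0.002, 0.001, -1.0]]
contact_force: [0.6, 0.3, 0.4]
width: 0.497
finger_force: 0.0
```

```bash
python3 - <<'E'
from h import *
s=r.sense(); print(s['ee_pos'].round(1),s['contact_force'].round(2))
p,d,K,T,m=cap('wrist','w2')
v=cv2.resize(p,(640,400)); cv2.imwrite('pics/w2.png',v)
E
```

```text
[618.8 250.2 114.9] [0.61 0.27 0.36]
```

View pics/w2.png

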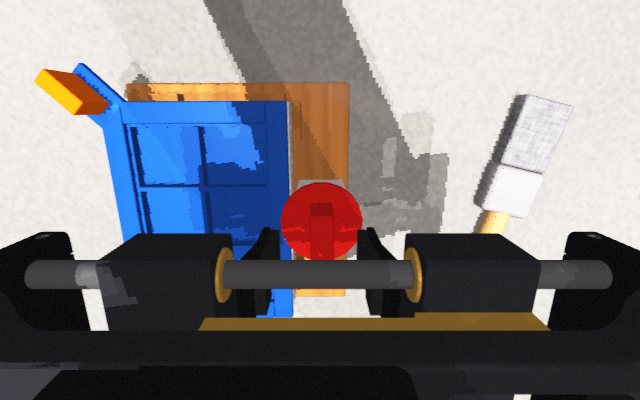

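The bar sits midway between the fingers, at column 320. I descend and grip.

>>> jog_arm:
  delta_pos:
    - [-0.01, 0.01, -0.3]
    - [-0.01, 0.01, -0.2]
    - [0, 0, -0.1]
    - [0, 0, 0]
  twist:
    - [0, 0, 0]
    - [0, 0, 0]
    - [0, 0, 0]
    - [0, 0, 0]

```text
time_s: 3.45
ee_pos: [616.9, 250.8, 82.8]
orientation: [[-0.99, 0.142, -0.001], [0.142, 0.99, -0.001], [0.001, -0.001, -1.0]]
contact_force: [0.6, 0.0, -0.3]
width: 0.498
finger_force: 0.0
```

>>> jog_arm:
  delta_pos:
    - [0, 0, 0]
    - [0, 0, 0]
    - [0, 0, 0]
    - [0, 0, 0]
    - [0, 0, 0]
    - [0, 0, 0]
  twist:
    - [0, 0, 0]
    - [0, 0, 0]
    - [0, 0, 0]
    - [0, 0, 0]
    - [0, 0, 0]
    - [0, 0, 0]
  fingers: -1
  newtons: 30

```text
time_s: 4.2
ee_pos: [617.3, 251.5, 83.8]
orientation: [[-0.99, 0.142, 0.0], [0.142, 0.99, 0.001], [-0.0, 0.001, -1.0]]
contact_force: [-0.3, 3.0, 1.1]
width: 0.156
finger_force: 30.0
```

>>> jog_arm:
  delta_pos:
    - [0, 0.01, 0.02]
    - [0, 0.01, 0.03]
    - [0, 0, 0.03]
    - [0, 0, 0.03]
    - [0, 0, 0.03]
    - [0, 0, 0.03]
    - [0, 0, 0.03]
  twist:
    - [0, 0, 0]
    - [0, 0, 0]
    - [0, 0, 0]
    - [0, 0, 0]
    - [0, 0, 0]
    - [0, 0, 0]
    - [0, 0, 0]

```text
time_s: 5.08
ee_pos: [617.3, 251.7, 93.9]
orientation: [[-0.99, 0.143, 0.0], [0.143, 0.99, -0.0], [-0.0, -0.0, -1.0]]
contact_force: [0.1, -0.9, -2.0]
width: 0.161
finger_force: 30.0
```

>>> jog_arm:
  delta_pos:
    - [0, 0, 0.06]
    - [0, 0, 0.1]
    - [0, 0, 0.1]
    - [0, 0, 0.15]
    - [0, 0, 0.2]
    - [0, 0, 0.4]
    - [0, 0, 0.6]
    - [0, 0, 0.4]
    - [0, 0, 0.2]
    - [0, 0, 0]
  twist:
    - [0, 0, 0]
    - [0, 0, 0]
    - [0, 0, 0]
    - [0, 0, 0]
    - [0, 0, 0]
    - [0, 0, 0]
    - [0, 0, 0]
    - [0, 0, 0]
    - [0, 0, 0]
    - [0, 0, 0]

```text
time_s: 6.32
ee_pos: [617.4, 252.1, 204.6]
orientation: [[-0.99, 0.142, 0.001], [0.142, 0.99, 0.0], [-0.001, 0.0, -1.0]]
contact_force: [0.3, -0.1, -0.8]
width: 0.157
finger_force: 30.0
```

```bash
python3 - <<'E'
from h import *
s=r.sense(); print(s['ee_pos'].round(1),s['contact_force'].round(2),s['joint_positions'].round(1))
p,d,K,T,m=cap('side','s2'); cv2.imwrite('pics/s2.png',cv2.resize(p[60:260,140:440],(750,500)))
E
```

```text
[617.4 252.1 204.6] [ 0.29 -0.07 -0.78] [-38.9  22.3  17.3  84.3  -6.7  74.4  60.7]
```

View pics/s2.png

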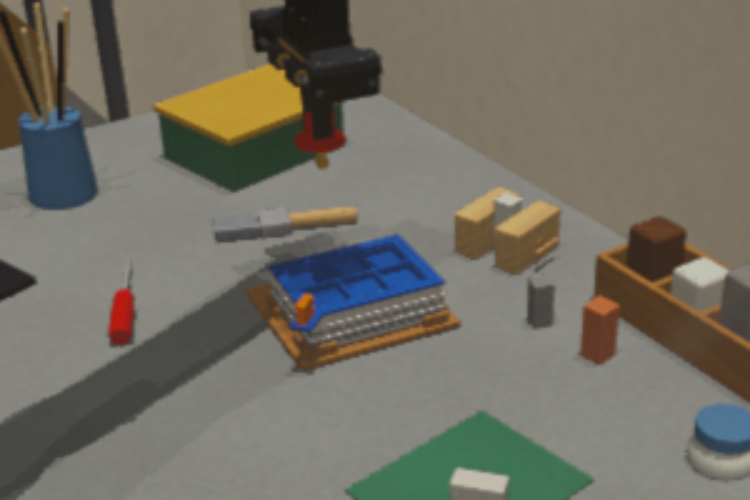

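The plug is out and upright, and the trays are undisturbed. Next I carry it over the dish, turning to face radially.

>>> jog_arm:
  delta_pos:
    - [-0.07, -0.45, 0]
    - [-0.149, -0.917, 0]
    - [-0.149, -0.917, 0]
    - [-0.149, -0.917, 0]
    - [-0.149, -0.917, 0]
    - [-0.149, -0.917, 0]
    - [-0.149, -0.917, 0]
    - [-0.149, -0.917, 0]
    - [-0.149, -0.917, 0]
    - [-0.149, -0.917, 0]
  twist:
    - [0, 0, -0.023]
    - [0, 0, -0.023]
    - [0, 0, -0.023]
    - [0, 0, -0.023]
    - [0, 0, -0.023]
    - [0, 0, -0.023]
    - [0, 0, -0.023]
    - [0, 0, -0.023]
    - [0, 0, -0.023]
    - [0, 0, -0.023]

```text
time_s: 7.62
ee_pos: [544.8, -185.7, 203.3]
orientation: [[-0.874, 0.486, -0.001], [0.486, 0.874, 0.0], [0.001, -0.0, -1.0]]
contact_force: [-0.1, -0.3, -0.7]
width: 0.159
finger_force: 30.0
```

>>> jog_arm:
  delta_pos:
    - [-0.149, -0.917, 0]
    - [-0.149, -0.917, 0]
    - [-0.149, -0.917, 0]
    - [-0.149, -0.917, 0]
    - [-0.075, -0.46, 0]
    - [0, 0, 0]
    - [0, 0, 0]
  twist:
    - [0, 0, -0.023]
    - [0, 0, -0.023]
    - [0, 0, -0.023]
    - [0, 0, -0.023]
    - [0, 0, 0]
    - [0, 0, 0]
    - [0, 0, 0]

```text
time_s: 8.5
ee_pos: [512.5, -389.1, 203.4]
orientation: [[-0.796, 0.605, -0.001], [0.605, 0.796, 0.001], [0.001, 0.0, -1.0]]
contact_force: [-0.4, 0.2, -0.6]
width: 0.161
finger_force: 30.0
```

>>> jog_arm:
  delta_pos:
    - [0, 0, -0.2]
    - [0, 0, -0.2]
    - [0, 0, -0.2]
    - [0, 0, -0.2]
    - [0, 0, 0]
    - [0, 0, 0]
    - [0, 0, 0]
    - [0, 0, 0]
    - [0, 0, 0]
  twist:
    - [-0.0455, -0.0596, 0]
    - [-0.0455, -0.0596, 0]
    - [-0.0455, -0.0596, 0]
    - [-0.0455, -0.0596, 0]
    - [-0.0455, -0.0596, 0]
    - [-0.0455, -0.0596, 0]
    - [-0.0455, -0.0596, 0]
    - [-0.0455, -0.0596, 0]
    - [0, 0, 0]

```text
time_s: 9.62
ee_pos: [505.0, -405.7, 166.1]
orientation: [[-0.561, 0.634, 0.532], [0.428, 0.773, -0.469], [-0.709, -0.036, -0.705]]
contact_force: [0.5, 0.4, -0.5]
width: 0.162
finger_force: 30.0
```

```bash
python3 - <<'E'
from h import *
s=r.sense(); print(s['time_s'],s['ee_pos'].round(1),s['contact_force'].round(2),s['joint_positions'].round(1),s['orientation'].round(3).tolist(),s['width'])
p,d,K,T,m=cap('side','s3'); cv2.imwrite('pics/s3.png',p[150:400,200:600])
E
```

```text
9.625 [ 505.  -405.7  166.1] [ 0.49  0.36 -0.54] [ -1.2  -2.2  31.8 130.3  51.9  10.8  34.6] [[-0.561, 0.634, 0.532], [0.428, 0.773, -0.469], [-0.709, -0.036, -0.705]] 0.1619764486817334
```

View pics/s3.png

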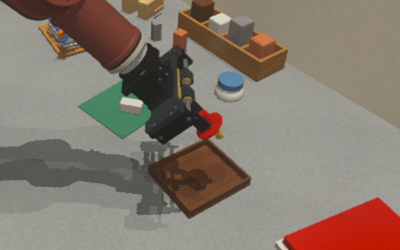

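The plug is held tilted about 45°, just above the dish, which sits around (200,180) in the crop. I chose this lean so the plug can be laid down instead of standing on its narrow shank. j4 and j6 are near their range limits, so I lower step by step.

>>> jog_arm:
  delta_pos:
    - [0, 0, -0.3]
    - [0, 0, -0.3]
    - [0, 0, -0.3]
    - [0, 0, 0]
    - [0, 0, 0]
  twist:
    - [0, 0, 0]
    - [0, 0, 0]
    - [0, 0, 0]
    - [0, 0, 0]
    - [0, 0, 0]

```text
time_s: 10.3
ee_pos: [505.9, -407.4, 126.2]
orientation: [[-0.559, 0.636, 0.532], [0.427, 0.771, -0.472], [-0.711, -0.036, -0.703]]
contact_force: [0.1, -1.1, -0.8]
width: 0.157
finger_force: 30.0
```

```bash
python3 - <<'E'
from h import *
s=r.sense(); print(s['time_s'],s['ee_pos'].round(1),s['contact_force'].round(2),s['joint_positions'].round(1),s['orientation'].round(3).tolist(),s['width'])
E
```

```text
10.3 [ 505.9 -407.4  126.2] [ 0.14 -1.1  -0.82] [ -0.4   3.2  32.1 132.1  86.3   5.8  -1.5] [[-0.559, 0.636, 0.532], [0.427, 0.771, -0.472], [-0.711, -0.036, -0.703]] 0.15726557041333736
```

>>> jog_arm:
  delta_pos:
    - [0, 0, 0]
    - [0, 0, 0]
    - [0, 0, 0]
    - [0, 0, 0]
    - [0, 0, -0.2]
    - [0, 0, -0.3]
    - [0, 0, -0.2]
    - [0, 0, 0]
    - [0, 0, 0]
  twist:
    - [0.042, 0.037, 0]
    - [0.042, 0.037, 0]
    - [0.043, 0.036, 0]
    - [0, 0, 0]
    - [0, 0, 0]
    - [0, 0, 0]
    - [0, 0, 0]
    - [0, 0, 0]
    - [0, 0, 0]

```text
time_s: 11.42
ee_pos: [498.5, -424.2, 94.9]
orientation: [[-0.592, 0.659, 0.464], [0.471, 0.75, -0.465], [-0.654, -0.057, -0.754]]
contact_force: [-0.1, -0.1, -0.1]
width: 0.157
finger_force: 30.0
```

```bash
python3 - <<'E'
from h import *
s=r.sense(); print(s['time_s'],s['ee_pos'].round(1),s['contact_force'].round(2),s['joint_positions'].round(1),s['orientation'].round(3).tolist(),s['width'])
E
```

```text
11.425 [ 498.5 -424.2   94.9] [-0.1  -0.07 -0.14] [  4.3   8.2  29.2 129.3  54.4   5.8  29. ] [[-0.592, 0.659, 0.464], [0.471, 0.75, -0.465], [-0.654, -0.057, -0.754]] 0.1568807043171778
```

The radial tilt runs j6 into its limit. I'll raise, straighten up, and instead tilt sideways (tangentially), where the arm has room.

>>> jog_arm:
  delta_pos:
    - [0, 0, 0.4]
    - [0, 0, 0.4]
    - [0, 0, 0.4]
    - [0, 0, 0.4]
    - [0, 0, 0.2]
    - [0, 0, 0]
    - [0, 0, 0]
    - [0, 0, 0]
    - [0, 0, 0]
  twist:
    - [0.057, 0.065, 0]
    - [0.057, 0.065, 0]
    - [0.057, 0.065, 0]
    - [0.057, 0.065, 0]
    - [0.057, 0.065, 0]
    - [0, 0, 0]
    - [0, 0, 0]
    - [0, 0, 0]
    - [0, 0, 0]

```text
time_s: 12.55
ee_pos: [492.7, -442.6, 162.0]
orientation: [[-0.757, 0.647, 0.09], [0.622, 0.756, -0.203], [-0.199, -0.098, -0.975]]
contact_force: [-0.2, -0.2, -0.2]
width: 0.16
finger_force: 30.0
```

```bash
cat > st.py <<'E'
from h import *
s=r.sense(); print(s['time_s'],s['ee_pos'].round(1),s['contact_force'].round(2),s['joint_positions'].round(1),s['orientation'].round(3).tolist(),round(s['width'],3),s['finger_force'].round(1) if hasattr(s['finger_force'],'round') else s['finger_force'])
E
python3 st.py
```

```text
12.55 [ 492.7 -442.6  162. ] [-0.22 -0.22 -0.18] [33.2 15.4  1.5 98.5  7.7 55.4 80.8] [[-0.757, 0.647, 0.09], [0.622, 0.756, -0.203], [-0.199, -0.098, -0.975]] 0.16 29.99982638983056
```

```bash
cat > rot.py <<'E'
from h import *
from scipy.spatial.transform import Rotation as Ro
def to(az,tilt=0,dirn=None):
    """level tool with x axis at azimuth az, then tool z tilted by tilt towards azimuth dirn"""
    a=np.radians(az); x=np.array([np.cos(a),np.sin(a),0]); z=np.array([0,0,-1.]); R=np.c_[x,np.cross(z,x),z]
    if tilt:
        d=np.radians(dirn); R=Ro.from_rotvec(np.radians(tilt)*np.array([np.sin(d),-np.cos(d),0])).as_matrix()@R
    return R
def go(R,pos):
    s=r.sense(); w=Ro.from_matrix(R@np.array(s['orientation']).T).as_rotvec()/(np.pi/2)
    print('twist',w.round(3),'deg',round(np.linalg.norm(w)*90,1),'shift',((np.array(pos)-s['ee_pos'])/50).round(3))
E
python3 -c "
from rot import *
go(to(53),(516,-408,160))"
```

```text
twist [ 0.148 -0.053 -0.963] deg 87.8 shift [ 0.466  0.692 -0.039]
```

>>> jog_arm:
  delta_pos:
    - [0.047, 0.069, 0]
    - [0.047, 0.069, 0]
    - [0.047, 0.069, 0]
    - [0.047, 0.069, 0]
    - [0.047, 0.069, 0]
    - [0.047, 0.069, 0]
    - [0.047, 0.069, 0]
    - [0.047, 0.069, 0]
    - [0.047, 0.069, 0]
    - [0.047, 0.069, 0]
  twist:
    - [0.015, -0.005, -0.096]
    - [0.015, -0.005, -0.096]
    - [0.015, -0.005, -0.096]
    - [0.015, -0.005, -0.096]
    - [0.015, -0.005, -0.096]
    - [0.015, -0.005, -0.096]
    - [0.015, -0.005, -0.096]
    - [0.015, -0.005, -0.096]
    - [0.015, -0.005, -0.096]
    - [0.015, -0.005, -0.096]

```text
time_s: 13.8
ee_pos: [516.7, -408.3, 162.1]
orientation: [[0.602, 0.798, -0.0], [0.798, -0.602, 0.005], [0.004, -0.003, -1.0]]
contact_force: [-0.2, 1.0, -0.7]
width: 0.159
finger_force: 30.0
```

>>> jog_arm:
  delta_pos:
    - [0, 0, 0]
    - [0, 0, 0]
    - [0, 0, 0]
    - [0, 0, 0]
    - [0, 0, 0]
    - [0, 0, 0]
    - [0, 0, 0]
    - [0, 0, 0]
    - [0, 0, 0]
  twist:
    - [0.068, -0.052, 0]
    - [0.068, -0.052, 0]
    - [0.068, -0.052, 0]
    - [0.068, -0.052, 0]
    - [0.068, -0.052, 0]
    - [0.068, -0.052, 0]
    - [0.068, -0.052, 0]
    - [0, 0, 0]
    - [0, 0, 0]

```text
time_s: 14.92
ee_pos: [517.3, -408.3, 162.8]
orientation: [[0.347, 0.801, 0.488], [0.475, -0.599, 0.645], [0.809, 0.008, -0.588]]
contact_force: [0.3, 0.7, -0.9]
width: 0.16
finger_force: 30.0
```

```bash
python3 st.py; python3 -c "
from rot import *
go(to(53,54,53),(516,-408,55))"
```

```text
14.925 [ 517.3 -408.3  162.8] [ 0.32  0.71 -0.92] [ 56.5  37.4   2.8  83.7 -50.3  87.9  38.3] [[0.347, 0.801, 0.488], [0.475, -0.599, 0.645], [0.809, 0.008, -0.588]] 0.16 30.000141318887472
twist [ 0.003  0.004 -0.002] deg 0.5 shift [-0.026  0.006 -2.155]
```

>>> jog_arm:
  delta_pos:
    - [0, 0, -0.4]
    - [0, 0, -0.5]
    - [0, 0, -0.5]
    - [0, 0, -0.4]
    - [0, 0, -0.3]
    - [0, 0, 0]
    - [0, 0, 0]
  twist:
    - [0, 0, 0]
    - [0, 0, 0]
    - [0, 0, 0]
    - [0, 0, 0]
    - [0, 0, 0]
    - [0, 0, 0]
    - [0, 0, 0]

```text
time_s: 15.8
ee_pos: [517.0, -409.1, 58.0]
orientation: [[0.346, 0.8, 0.49], [0.473, -0.6, 0.645], [0.81, 0.008, -0.586]]
contact_force: [0.1, -0.7, -0.3]
width: 0.157
finger_force: 30.0
```

>>> jog_arm:
  delta_pos:
    - [0, 0, -0.05]
    - [0, 0, -0.05]
    - [0, 0, -0.04]
    - [0, 0, -0.04]
    - [0, 0, -0.03]
    - [0, 0, 0]
  twist:
    - [0, 0, 0]
    - [0, 0, 0]
    - [0, 0, 0]
    - [0, 0, 0]
    - [0, 0, 0]
    - [0, 0, 0]

```text
time_s: 16.55
ee_pos: [516.6, -408.6, 46.7]
orientation: [[0.347, 0.8, 0.489], [0.472, -0.6, 0.646], [0.81, 0.007, -0.586]]
contact_force: [0.3, -0.2, -1.0]
width: 0.161
finger_force: 30.0
```

```bash
python3 st.py; python3 - <<'E'
from h import *
p,d,K,T,m=cap('side','s4'); cv2.imwrite('pics/s4.png',cv2.resize(p[200:380,280:520],(720,540)))
E
```

```text
16.55 [ 516.6 -408.6   46.7] [ 0.26 -0.17 -1.02] [ 57.   45.7   2.2  85.5 -51.2  81.5  45.9] [[0.347, 0.8, 0.489], [0.472, -0.6, 0.646], [0.81, 0.007, -0.586]] 0.161 29.999752049334347
```

View pics/s4.png

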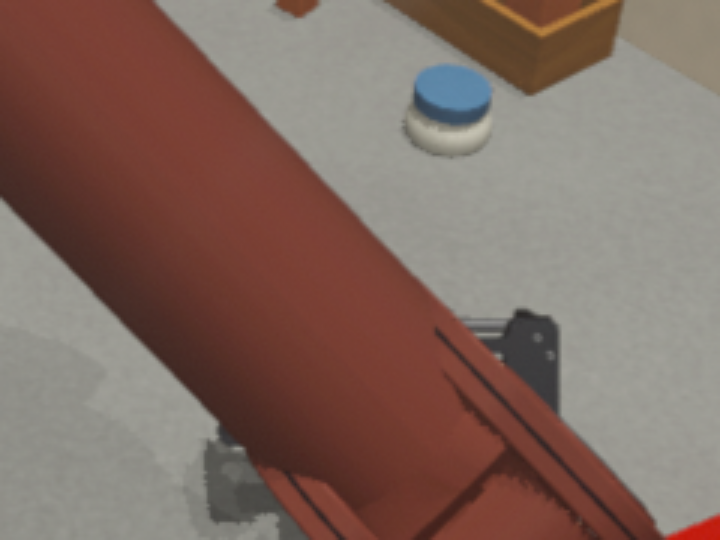

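The arm hides the dish in this view, so I continue down by feel.

>>> jog_arm:
  delta_pos:
    - [0, 0, -0.03]
    - [0, 0, -0.03]
    - [0, 0, -0.02]
    - [0, 0, 0]
  twist:
    - [0, 0, 0]
    - [0, 0, 0]
    - [0, 0, 0]
    - [0, 0, 0]

```text
time_s: 17.1
ee_pos: [516.7, -408.7, 42.7]
orientation: [[0.347, 0.8, 0.489], [0.472, -0.6, 0.646], [0.81, 0.007, -0.586]]
contact_force: [-0.4, 0.4, -0.2]
width: 0.16
finger_force: 30.0
```

>>> jog_arm:
  delta_pos:
    - [0, 0, -0.02]
    - [0, 0, -0.02]
    - [0, 0, 0]
  twist:
    - [0, 0, 0]
    - [0, 0, 0]
    - [0, 0, 0]

```text
time_s: 17.48
ee_pos: [516.8, -408.8, 41.3]
orientation: [[0.346, 0.8, 0.49], [0.472, -0.6, 0.646], [0.81, 0.008, -0.586]]
contact_force: [-0.4, 0.1, 2.8]
width: 0.153
finger_force: 30.0
```

>>> jog_arm:
  delta_pos:
    - [0, 0, -0.01]
    - [0, 0, 0]
    - [0, 0, 0]
  twist:
    - [0, 0, 0]
    - [0, 0, 0]
    - [0, 0, 0]
  newtons: 3

```text
time_s: 17.85
ee_pos: [516.9, -408.7, 40.7]
orientation: [[0.346, 0.8, 0.49], [0.472, -0.6, 0.646], [0.81, 0.008, -0.586]]
contact_force: [0.9, 0.2, 4.6]
width: 0.162
finger_force: 3.0
```

>>> jog_arm:
  delta_pos:
    - [0, 0, 0]
    - [0, 0, 0]
    - [0, 0, 0]
    - [0, 0, 0]
    - [0, 0, 0]
  twist:
    - [0, 0, 0]
    - [0, 0, 0]
    - [0, 0, 0]
    - [0, 0, 0]
    - [0, 0, 0]
  fingers: 0.0

```text
time_s: 18.48
ee_pos: [516.6, -408.7, 40.3]
orientation: [[0.347, 0.8, 0.489], [0.472, -0.6, 0.646], [0.81, 0.007, -0.586]]
contact_force: [-0.4, 0.3, -0.9]
width: 0.493
finger_force: 0.0
```

```bash
python3 st.py
```

```text
18.475 [ 516.6 -408.7   40.3] [-0.37  0.26 -0.87] [ 57.1  46.2   2.2  85.5 -51.2  81.1  46.3] [[0.347, 0.8, 0.489], [0.472, -0.6, 0.646], [0.81, 0.007, -0.586]] 0.493 0.0
```

>>> jog_arm:
  delta_pos:
    - [-0.1, -0.13, 0.12]
    - [-0.2, -0.26, 0.24]
    - [-0.2, -0.26, 0.24]
    - [-0.2, -0.26, 0.24]
    - [-0.1, -0.13, 0.5]
    - [0, 0, 0.8]
    - [0, 0, 0.8]
    - [0, 0, 0.5]
  twist:
    - [0, 0, 0]
    - [0, 0, 0]
    - [0, 0, 0]
    - [0, 0, 0]
    - [0, 0, 0]
    - [0, 0, 0]
    - [0, 0, 0]
    - [0, 0, 0]

```text
time_s: 19.48
ee_pos: [476.9, -461.1, 215.9]
orientation: [[0.345, 0.8, 0.49], [0.475, -0.6, 0.644], [0.81, 0.01, -0.587]]
contact_force: [-0.7, -0.4, 0.2]
width: 0.497
finger_force: 0.0
```

>>> jog_arm:
  delta_pos:
    - [0, 0.6, 0]
    - [0, 0.9, 0]
    - [0, 0.9, 0]
    - [0, 0.9, 0]
    - [0, 0.9, 0]
    - [0, 0.9, 0]
    - [0, 0.9, 0]
    - [0, 0.9, 0]
    - [0, 0.9, 0]
    - [0, 0.9, 0]
  twist:
    - [-0.068, 0.052, 0]
    - [-0.068, 0.052, 0]
    - [-0.068, 0.052, 0]
    - [-0.068, 0.052, 0]
    - [-0.068, 0.052, 0]
    - [-0.068, 0.052, 0]
    - [-0.068, 0.052, 0]
    - [0, 0, -0.06]
    - [0, 0, -0.06]
    - [0, 0, -0.06]

```text
time_s: 20.72
ee_pos: [476.3, -24.1, 212.8]
orientation: [[0.8, 0.6, 0.001], [0.6, -0.8, 0.005], [0.003, -0.003, -1.0]]
contact_force: [0.5, 0.2, 0.2]
width: 0.501
finger_force: 0.0
```

```bash
python3 st.py; python3 -c "
from rot import *
go(to(36.8),(514.2,119,170))
p,d,K,T,m=cap('top','t5'); cv2.imwrite('pics/t5.png',cv2.resize(p[150:270,230:510],(770,330),interpolation=cv2.INTER_CUBIC))"
```

```text
20.725 [476.3 -24.1 212.8] [0.52 0.24 0.23] [ 10.1   0.3 -12.3 108.3  -0.2  71.3 -55.3] [[0.8, 0.6, 0.001], [0.6, -0.8, 0.005], [0.003, -0.003, -1.0]] 0.501 0.0
twist [-0.003  0.001 -0.001] deg 0.3 shift [ 0.758  2.861 -0.856]
```

View pics/t5.png

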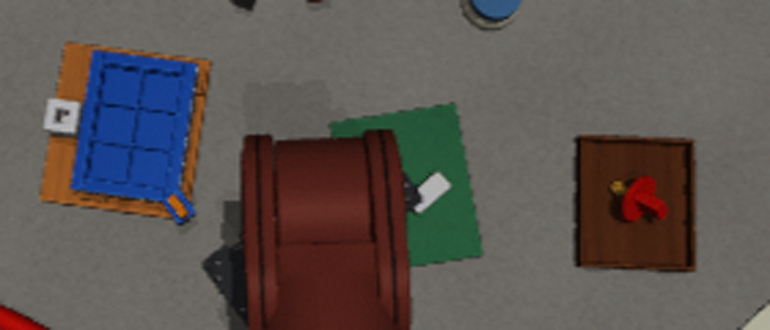

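The plug lies well inside the dish at about (640,200) in the crop, and the tray is untouched with its tab at (178,207). Next I go above the tab.

>>> jog_arm:
  delta_pos:
    - [0.15, 0.5, -0.1]
    - [0.2, 0.8, -0.3]
    - [0.2, 0.8, -0.3]
    - [0.2, 0.76, -0.3]
    - [0, 0, -0.25]
    - [0, 0, 0]
    - [0, 0, 0]
    - [0, 0, 0]
  twist:
    - [0, 0, 0]
    - [0, 0, 0]
    - [0, 0, 0]
    - [0, 0, 0]
    - [0, 0, 0]
    - [0, 0, 0]
    - [0, 0, 0]
    - [0, 0, 0]

```text
time_s: 21.78
ee_pos: [514.6, 116.4, 150.6]
orientation: [[0.799, 0.601, 0.002], [0.601, -0.799, 0.005], [0.004, -0.003, -1.0]]
contact_force: [0.8, 0.2, 0.2]
width: 0.495
finger_force: 0.0
```

```bash
python3 st.py; python3 - <<'E'
from h import *
p,d,K,T,m=cap('wrist','w6')
P=cloud(d,K,T); hsv=cv2.cvtColor(p,cv2.COLOR_BGR2HSV); H,S,V=[hsv[...,i].astype(int) for i in range(3)]
t=(H>7)&(H<20)&(S>170)&(V>80)&(np.hypot(P[...,0]-514,P[...,1]-119)<40)&(P[...,2]>60)&(P[...,2]<90)
for n,M in (('tab',t),('top',t&(P[...,2]>81))):
    Q=P[M]; 
    if len(Q)>5: 
        rc=cv2.minAreaRect(Q[:,:2].astype(np.float32)); print(n,len(Q),Q.mean(0).round(1),np.round(rc[0],1),np.round(rc[1],1),rc[2])
E
```

```text
21.775 [514.6 116.4 150.6] [0.75 0.23 0.22] [  0.5   9.6 -19.6 106.3   3.3  64.5 -73.3] [[0.799, 0.601, 0.002], [0.601, -0.799, 0.005], [0.004, -0.003, -1.0]] 0.495 0.0
tab 483 [516.5 120.1  82.1] [514.7 119.1] [26.1  9. ] 36.772483825683594
top 412 [515.  119.   83.9] [514.7 119.1] [26.1  9. ] 37.09785079956055
```

View pics/w6.png

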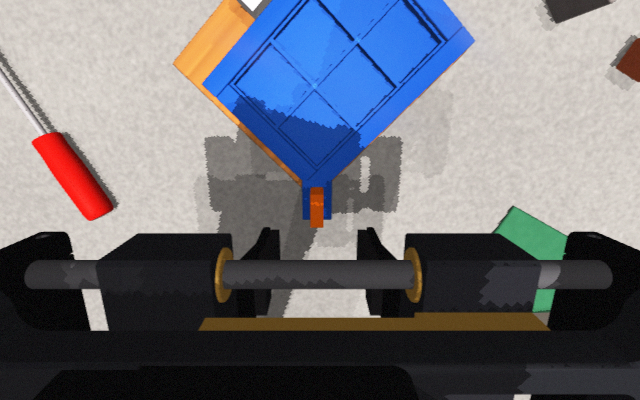

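Top of tab is at (514.7,119.1,84), with its long side at 37°. It lies between the fingers at column 317. I descend.

>>> jog_arm:
  delta_pos:
    - [0.013, 0.04, -0.4]
    - [0, 0, -0.5]
    - [0, 0, -0.35]
    - [0, 0, -0.15]
    - [0, 0, -0.08]
    - [0, 0, 0]
    - [0, 0, 0]
  twist:
    - [0, 0, 0]
    - [0, 0, 0]
    - [0, 0, 0]
    - [0, 0, 0]
    - [0, 0, 0]
    - [0, 0, 0]
    - [0, 0, 0]

```text
time_s: 22.7
ee_pos: [515.2, 119.4, 76.4]
orientation: [[0.798, 0.603, 0.002], [0.603, -0.798, 0.005], [0.004, -0.003, -1.0]]
contact_force: [0.9, -0.5, -0.8]
width: 0.508
finger_force: 0.0
```

>>> jog_arm:
  delta_pos:
    - [0, 0, 0]
    - [0, 0, 0]
    - [0, 0, 0]
    - [0, 0, 0]
    - [0, 0, 0]
    - [0, 0, 0]
  twist:
    - [0, 0, 0]
    - [0, 0, 0]
    - [0, 0, 0]
    - [0, 0, 0]
    - [0, 0, 0]
    - [0, 0, 0]
  fingers: -1
  newtons: 8

```text
time_s: 23.45
ee_pos: [514.9, 119.3, 75.9]
orientation: [[0.798, 0.602, 0.001], [0.602, -0.798, 0.005], [0.003, -0.003, -1.0]]
contact_force: [-0.7, -0.0, 0.2]
width: 0.117
finger_force: 8.0
```

>>> jog_arm:
  delta_pos:
    - [0, 0, 0]
    - [0, 0, 0]
    - [0, 0, 0]
  twist:
    - [0, 0, 0]
    - [0, 0, 0]
    - [0, 0, 0]
  newtons: 55

```text
time_s: 23.82
ee_pos: [514.9, 119.2, 75.9]
orientation: [[0.798, 0.602, 0.001], [0.602, -0.798, 0.005], [0.003, -0.003, -1.0]]
contact_force: [-0.2, -0.7, -0.1]
width: 0.108
finger_force: 55.0
```

```bash
python3 st.py; python3 - <<'E'
import numpy as np
from scipy.spatial.transform import Rotation as Ro
F=np.array([692.1,217.3,55]); P=np.array([514.9,119.3,75.9]); e=F-P; e[2]=0; e/=np.linalg.norm(e); w=np.cross([0,0,1],e); print('w',w)
f=lambda a: F+Ro.from_rotvec(np.radians(a)*w).apply(P-F)
for a in (0,2,4,6,8,10): print(a,((f(a+2)-f(a))/50).round(4))
print('2deg twist',(w*2/90).round(5))
E
```

```text
23.825 [514.9 119.2  75.9] [-0.2  -0.67 -0.08] [ -0.4  14.5 -19.4 110.3   5.5  56.  -75.3] [[0.798, 0.602, 0.001], [0.602, -0.798, 0.005], [0.003, -0.003, -1.0]] 0.108 54.99513924121857
w [-0.48396484  0.87508744  0.        ]
0 [0.0149 0.0083 0.1411]
2 [0.0192 0.0106 0.1404]
4 [0.0235 0.013  0.1396]
6 [0.0277 0.0153 0.1385]
8 [0.032  0.0177 0.1373]
10 [0.0361 0.02   0.136 ]
2deg twist [-0.01075  0.01945  0.     ]
```

>>> jog_arm:
  delta_pos:
    - [0.0037, 0.0021, 0.0353]
    - [0.0037, 0.0021, 0.0353]
    - [0.0037, 0.0021, 0.0353]
    - [0.0038, 0.002, 0.0352]
    - [0.0048, 0.0027, 0.0351]
    - [0.0048, 0.0026, 0.0351]
    - [0.0048, 0.0027, 0.0351]
    - [0.0048, 0.0026, 0.0351]
  twist:
    - [-0.0027, 0.0049, 0]
    - [-0.0027, 0.0049, 0]
    - [-0.0027, 0.0049, 0]
    - [-0.0027, 0.0048, 0]
    - [-0.0027, 0.0049, 0]
    - [-0.0027, 0.0049, 0]
    - [-0.0027, 0.0049, 0]
    - [-0.0027, 0.0048, 0]

```text
time_s: 24.82
ee_pos: [516.6, 120.1, 90.1]
orientation: [[0.796, 0.602, -0.061], [0.601, -0.798, -0.03], [-0.067, -0.013, -0.998]]
contact_force: [-0.6, -1.1, -1.3]
width: 0.112
finger_force: 55.0
```

>>> jog_arm:
  delta_pos:
    - [0.0059, 0.0033, 0.0349]
    - [0.0059, 0.0032, 0.0349]
    - [0.0059, 0.0033, 0.0349]
    - [0.0058, 0.0032, 0.0349]
    - [0.0069, 0.0038, 0.0346]
    - [0.0069, 0.0038, 0.0346]
    - [0.0069, 0.0038, 0.0346]
    - [0.007, 0.0039, 0.0346]
    - [0, 0, 0]
  twist:
    - [-0.0027, 0.0049, 0]
    - [-0.0027, 0.0049, 0]
    - [-0.0027, 0.0049, 0]
    - [-0.0027, 0.0048, 0]
    - [-0.0027, 0.0049, 0]
    - [-0.0027, 0.0049, 0]
    - [-0.0027, 0.0049, 0]
    - [-0.0027, 0.0048, 0]
    - [0, 0, 0]

```text
time_s: 25.95
ee_pos: [519.2, 121.7, 103.9]
orientation: [[0.79, 0.601, -0.122], [0.598, -0.799, -0.063], [-0.135, -0.023, -0.991]]
contact_force: [-0.5, -0.5, 0.0]
width: 0.109
finger_force: 55.0
```

```bash
python3 st.py; python3 - <<'E'
from h import *
p,d,K,T,m=cap('side','s7'); cv2.imwrite('pics/s7.png',cv2.resize(p[100:260,180:400],(770,560),interpolation=cv2.INTER_CUBIC))
E
```

```text
25.95 [519.2 121.7 103.9] [-0.55 -0.46  0.03] [ -2.8  18.5 -19.  101.8   7.3  68.7 -77.3] [[0.79, 0.601, -0.122], [0.598, -0.799, -0.063], [-0.135, -0.023, -0.991]] 0.109 54.99742805957794
```

View pics/s7.png

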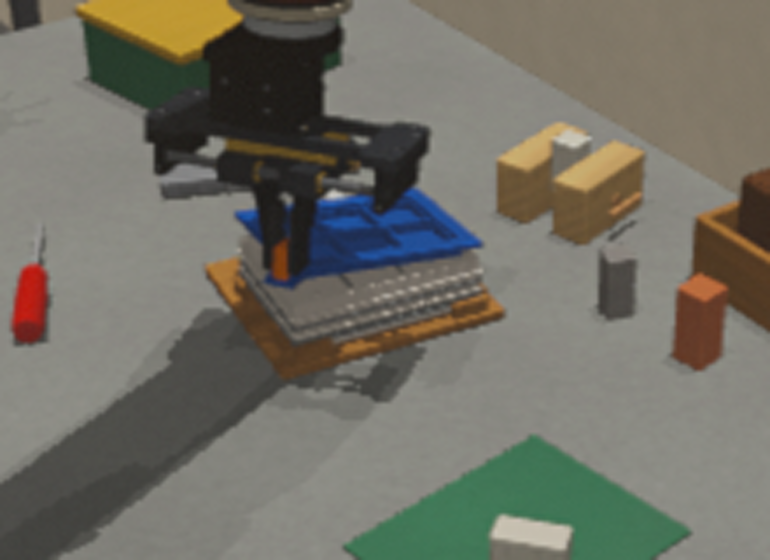

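The tab corner is up about 28 mm, the far corner is still down, and the pile stays in its fences. I peel a little further, then lift straight up slowly.

>>> jog_arm:
  delta_pos:
    - [0.008, 0.0044, 0.0343]
    - [0.008, 0.0044, 0.0343]
    - [0.008, 0.0044, 0.0343]
    - [0.008, 0.0045, 0.0344]
    - [0, 0, 0.03]
    - [0, 0, 0.03]
    - [0, 0, 0.03]
    - [0, 0, 0.03]
    - [0, 0, 0.03]
    - [0, 0, 0.03]
  twist:
    - [-0.0027, 0.0049, 0]
    - [-0.0027, 0.0049, 0]
    - [-0.0027, 0.0049, 0]
    - [-0.0027, 0.0048, 0]
    - [0, 0, 0]
    - [0, 0, 0]
    - [0, 0, 0]
    - [0, 0, 0]
    - [0, 0, 0]
    - [0, 0, 0]

```text
time_s: 27.25
ee_pos: [520.7, 122.8, 119.9]
orientation: [[0.785, 0.6, -0.151], [0.596, -0.799, -0.079], [-0.169, -0.028, -0.985]]
contact_force: [0.4, 0.3, -0.9]
width: 0.11
finger_force: 55.0
```

>>> jog_arm:
  delta_pos:
    - [0, 0, 0.04]
    - [0, 0, 0.05]
    - [0, 0, 0.06]
    - [0, 0, 0.1]
    - [0, 0, 0.15]
    - [0, 0, 0.2]
    - [0, 0, 0.25]
    - [0, 0, 0.3]
    - [0, 0, 0.2]
    - [0, 0, 0]
  twist:
    - [0, 0, 0]
    - [0, 0, 0]
    - [0, 0, 0]
    - [0, 0, 0]
    - [0, 0, 0]
    - [0, 0, 0]
    - [0, 0, 0]
    - [0, 0, 0]
    - [0, 0, 0]
    - [0, 0, 0]

```text
time_s: 28.5
ee_pos: [521.2, 122.7, 188.2]
orientation: [[0.786, 0.6, -0.15], [0.596, -0.799, -0.079], [-0.168, -0.027, -0.985]]
contact_force: [-0.0, 0.7, -1.5]
width: 0.113
finger_force: 55.0
```

```bash
python3 st.py; cat > tray.py <<'E'
from h import *
import sys
n=sys.argv[1]; p,d,K,T,m=cap('side',n)
P=cloud(d,K,T); hsv=cv2.cvtColor(p,cv2.COLOR_BGR2HSV); H,S,V=[hsv[...,i].astype(int) for i in range(3)]
s=r.sense(); M=(H>105)&(H<130)&(S>150)&(d>0)&(np.linalg.norm(P-s['ee_pos'],axis=-1)<260)
Q=P[M]; 
# plane via PCA-robust
best=None; rng=np.random.default_rng(0)
for _ in range(400):
    a,b,c=Q[rng.choice(len(Q),3,replace=False)]; nn=np.cross(b-a,c-a); L=np.linalg.norm(nn)
    if L<500: continue
    nn/=L; k=abs((Q-a)@nn)<2
    if best is None or k.sum()>best.sum(): best=k
q=Q[best]; c=q.mean(0); nn=np.linalg.svd(q-c)[2][2]; nn*=np.sign(nn[2])
rc=cv2.minAreaRect(q[:,:2].astype(np.float32))
print(len(Q),len(q),'normal',nn.round(3),'tilt',np.degrees(np.arccos(nn[2])).round(1),'c',c.round(1),'rect',np.round(rc[0],1),np.round(rc[1],1),round(rc[2],1),'z',np.percentile(q[:,2],[1,99]).round(1))
W=(S<50)&(V>90)&(d>0)&(P[...,2]>48)&(P[...,2]<62)&(abs(P[...,0]-606)<120)&(abs(P[...,1]-170)<100)
w=P[W]
if len(w)>20:
    rc=cv2.minAreaRect(w[:,:2].astype(np.float32)); print('white rim',len(w),np.round(rc[0],1),np.round(rc[1],1),round(rc[2],1))
E
python3 tray.py s8
```

```text
28.5 [521.2 122.7 188.2] [-0.01  0.7  -1.51] [ -3.   15.8 -19.1  94.9   6.2  80.  -76.5] [[0.786, 0.6, -0.15], [0.596, -0.799, -0.079], [-0.168, -0.027, -0.985]] 0.113 54.99622106552124
721 294 normal [0.146 0.101 0.984] tilt 10.2 c [623.1 151.5 152.8] rect [594.9 164.9] [122.6 182.2] 87.9 z [138.6 173.2]
white rim 628 [610.4 187.7] [162.4 157.8] 83.3
```

View pics/s8.png

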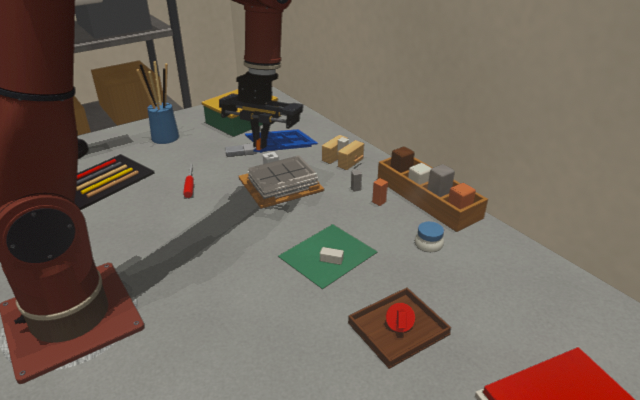

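The blue tray is free at 10° tilt with no slip. The white pile is in place at (280,180) and the plug is in the dish at (400,320). I level the tray while carrying it over the mat.

>>> jog_arm:
  delta_pos:
    - [-0.071, -0.313, 0]
    - [-0.114, -0.5, -0.02]
    - [-0.17, -0.751, -0.03]
    - [-0.178, -0.783, -0.04]
    - [-0.178, -0.783, -0.04]
    - [-0.178, -0.783, -0.04]
    - [-0.178, -0.783, -0.04]
    - [-0.17, -0.751, -0.04]
    - [-0.114, -0.5, -0.04]
    - [-0.071, -0.313, -0.03]
  twist:
    - [0.0054, -0.0098, 0]
    - [0.0054, -0.0098, 0]
    - [0.0054, -0.0098, 0]
    - [0.0054, -0.0098, 0]
    - [0.0054, -0.0098, 0]
    - [0.0054, -0.0098, 0]
    - [0.0054, -0.0098, 0]
    - [0.0054, -0.0098, 0]
    - [0.0054, -0.0098, 0]
    - [0.0054, -0.0097, 0]

```text
time_s: 29.8
ee_pos: [447.8, -192.9, 170.7]
orientation: [[0.8, 0.6, 0.002], [0.6, -0.8, 0.005], [0.004, -0.003, -1.0]]
contact_force: [0.0, 0.8, -1.0]
width: 0.108
finger_force: 55.0
```

>>> jog_arm:
  delta_pos:
    - [0, 0, 0]
    - [0, 0, 0]
    - [0, 0, 0]
    - [0, 0, 0]
  twist:
    - [0, 0, 0]
    - [0, 0, 0]
    - [0, 0, 0]
    - [0, 0, 0]

```text
time_s: 30.3
ee_pos: [449.9, -189.8, 171.2]
orientation: [[0.797, 0.604, 0.001], [0.604, -0.797, 0.005], [0.004, -0.003, -1.0]]
contact_force: [-0.9, -0.3, -1.0]
width: 0.108
finger_force: 55.0
```

```bash
python3 st.py; python3 tray.py s9
```

```text
30.3 [ 449.9 -189.8  171.2] [-0.85 -0.33 -0.98] [ 2.180e+01  3.200e+00 -4.100e+00  1.104e+02 -1.000e-01  6.640e+01
 -3.510e+01] [[0.797, 0.604, 0.001], [0.604, -0.797, 0.005], [0.004, -0.003, -1.0]] 0.108 54.99631941318512
869 387 normal [ 0.005 -0.     1.   ] tilt 0.3 c [ 550.2 -175.6  155. ] rect [ 529.3 -143.2] [126.3 187.8] 89.6 z [152.8 157.1]
white rim 150 [568.2 202. ] [174.5  79.9] 67.3
```

View pics/s9.png

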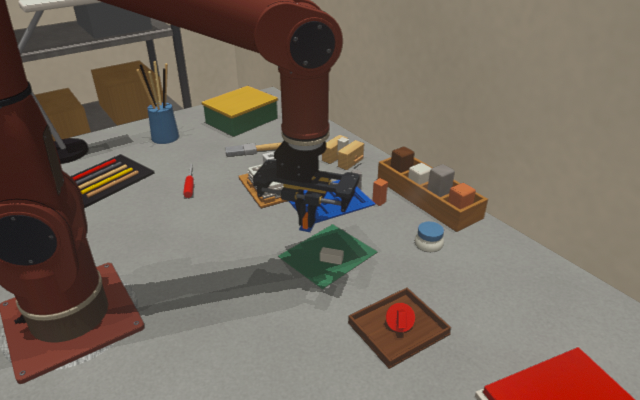

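The tray is level (0.3°) with its flange at z ≈ 150–155 and its centre over the mat's middle. The plug is in the dish and the pile in the stand. I let it settle, then hand in.

>>> jog_arm:
  delta_pos:
    - [0, 0, 0]
    - [0, 0, 0]
    - [0, 0, 0]
    - [0, 0, 0]
  twist:
    - [0, 0, 0]
    - [0, 0, 0]
    - [0, 0, 0]
    - [0, 0, 0]

```text
time_s: 30.85
ee_pos: [449.6, -190.5, 171.2]
orientation: [[0.798, 0.602, 0.001], [0.602, -0.798, 0.005], [0.004, -0.003, -1.0]]
contact_force: [-1.0, -0.7, -1.1]
width: 0.114
finger_force: 55.0
```

```bash
python3 -c "
from rig import r
print(r.hand_in())"
```

```text
the job is handed in; nothing more can be done
None
```

I handed the job in at about 31 s: the plug is lying in the dish, and the blue tray was peeled off tab corner first and is held by its tab, level over the middle of the mat about 15 cm up, with the white pile still in its stand.

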